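# Close the heavy gate of a fan test fixture

### The arm

A 7-joint arm with a two-finger parallel gripper is mounted at the origin on the work surface. World frame = base frame: x ahead of the robot, y to its left, z up, the work surface at z = 0. Lengths are in m, angles in degrees, forces in N, time in s.
With the tool pointing down it reaches from about 0.425 to 0.875 m from the base axis. Payload 4.7 kg.
Tool frame: the origin (TCP) lies at the very end of the fingers, on their centre line; the grasp point (between the pads) lies 19 mm behind it; z points along the fingers, y is the line along which they close (so a half turn about z gives the same grasp; the last joint's range is limited). The gripper opens to 87 mm and grips with 3 to 60 N. Pads are 19 mm wide; open, the fingers measure 117 mm over their backs; the gripper's body (75 mm by 190 mm) begins 51 mm behind the grasp point.
Start: joints at [66.412, 18.392, -4.016, 83.108, 1.295, 78.541, -3.26], TCP at [0.268, -0.592, 0.223] pointing down, gripper open.
Joint ranges: [-163.93, 163.93], [-17.29, 119.83], [-79.2, 71.16], [3.27, 140.29], [-89.18, 269.18], [5.43, 117.66], [-154.24, 154.24]. Speed limits (degrees/s): [147.25, 147.25, 180, 180, 180, 180, 180].

### API

Orientations are given as [roll, pitch, yaw] about the fixed x, y, z axes, in that order (R = Rz(yaw) Ry(pitch) Rx(roll)).
In Python, from cell import telemetry, cams, env gives the robot as it stands.
- The arm moves only by the tool arm_command, never from a script. Its argument "series" is text: rows parted by semicolons, each of 5 numbers parted by spaces: the shift along the tool's x, y, z in mm, then the turn about the tool's z in rad, then the closure in counts, from 0 (fully open) to 255 (shut). A call has 1 to 20 rows; each row shifts and turns the commanded pose from where the row before left it, along the tool's axes as they then stand; what a row does not reach is not made up. A row lasts 1/12 s, in which the tool goes at most 41.7 mm and 7.16 degrees, less where a joint would pass 70% of its speed; a pose out of reach is approached as far as the arm can. A call is refused whole if a number of a shift passes 41.7 or a number of a turn 0.125, either way. A call with a gripper value outside its range is refused whole. The fingers move at their own pace and stop on an object; "squeeze" is the grip in N (left out, the last holds). Time passes only in rows, so rows that do not move let the fingers close. It gives the time, the measured TCP pose, the force, the opening and the grip force at its end, in the units of the state.
- telemetry.get_obs(): the state, without advancing time (a new reading comes with each control period).
- cams.read_camera(name): name is "scene" or "top" or "wrist"; returns the picture (384x512x3 uint8, blue, green, red); there is no depth.
- cams.calibration(name): a dict with "K" (3x3 intrinsics, pixels), "origin" and "rotation" of the camera in the world; the wrist camera has in their place "hand_eye" (4x4, takes a point from camera to tool coordinates, whose origin is the TCP and whose axes are the flange's). Camera axes: x right, y down, z forward; pixel columns grow to the right and rows downward; lengths in m; the calibration is good to about 2 mm. A picture is of the moment at which its call begins: read the wrist's pose just before it. calibration takes no time and is no camera call.
- env.sign_off(): hands the job in; it is judged then, once.
The state is a dict: "time_s": time; "qpos": joint angles; "joint_velocities": joint speeds; "effort": joint torques, N m; "tool_pos": TCP position; "tool_rot": TCP orientation; "force": force on the tool from outside, world axes, zero at the start; "wrist_torque": the same for the moment, N m; "grip_width": finger opening in m; "grasp_force": force on a finger pad.
Only numpy, scipy, OpenCV 4.12 (cv2) and the standard library are available. Lean on these libraries where they do the work, as an engineer would, in place of code of your own. Each camera call takes 0.05 s, during which the arm holds its last target. There are 200 camera calls.

### The job

The laptop blower lies ready in the nest of the clamshell test fixture. Swing the fixture's heavy gate over, ease it down onto the blower under control so that it never drops or slams, then press it home gently until the red spring latch snaps over it and holds it shut. Do not crush the blower, and leave the other things on the bench alone.

Things in the scene. Friction and masses are not known exactly. Their poses are not given: they have to be found in the camera images.
- fixture: the test fixture, fixed to the bench: black base on rubber feet, 45 mm high, an aluminium deck on it. Origin on the bench under the nest's centre; its x axis points from the latch side to the hinge side, y along the hinge, z up. The base runs from x = -88 to +112 mm, y = -100 to +100 mm. Its hinge side lies roughly to the robot's left (+y), up to 0.4 rad off
- gate (a joint): the gate's angle, rad: 0 level, pi/2 upright, 1.92 wide open on its stop. A friction hinge (0.45 N m) lets it stand by itself above about 1.3 rad; below about 1.0 rad it falls shut unless held (2 to 5 N at the bar). It meets blower and latch ramps and rests there at 0.04 to 0.12 rad; pressed home from there it goes down another 0.05 to 0.09 rad, the bar 11 to 20 mm
- gate_front (a point): the middle of the gate's front edge, 165 mm from the hinge axis, halfway up its 12 mm thickness; it moves with the gate. The gate is an aluminium frame 190 mm wide with a clear window, 0.95 to 1.5 kg, centre of mass 100 mm from the hinge axis; two rubber pushers under it press the blower 85 mm from the hinge axis
- gate_hinge (a point): a point on the gate's hinge axis at the middle of its width, fixed to the fixture: 85 mm along its x and 93 mm above the bench. With e the fixture's x axis, the bar's centre is the hinge - 220 mm cos(angle) along e, + 220 mm sin(angle) up
- gate_bar (a point): the centre of the gate's black handle bar: round, 14 mm thick, 110 mm long, parallel to the hinge, 220 mm from the hinge axis and 55 mm beyond the gate's front edge, clear on both sides. Shut, it lies 47 mm beyond the base, at a height of 93 mm give or take 8 mm: deck, nest and latch are levelled together, tilted about the hinge axis by up to 0.03 rad either way, so feel for home
- latch (a joint): travel in m of the red spring latch on the fixture's front: 0 at rest, growing as it is pushed outwards (0.010 at most). Its two steel hooks, 85 mm either side of the middle, reach about 118 mm above the bench. Rollers on the gate ride down their ramps, push the latch out about 5 mm, and it snaps back to 0 over them when the gate is home
- nest: the blue sprung nest, 90 x 90 mm; origin at the centre of its upper face, about 69 mm above the bench when up. It sinks 5 to 6 mm (hard stop at 6) as the gate is pressed home, its springs pushing back with 18 to 30 N: with the latch that takes about 9 to 15 N down at the bar. On the hard stop all further push goes into the blower and may crush it: stay below 20 N at the bar
- fan: the laptop blower to be tested, 70 x 66 x 8 mm, grey plate with a black impeller and pale hub, lying loose in the nest; origin at the centre of its underside
- screwdriver: a screwdriver with an orange handle, 160 mm long, lying on the bench near the fixture; leave it alone
- cleaner: a white cleaner bottle with blue cap, 44 mm across and 100 mm tall, standing near the fixture's latch side; origin at the centre of its underside; leave it alone
- screw_tray: a grey divided screw tray, 90 x 70 x 22 mm, on the bench beside the fixture; origin at the centre of its underside; leave it alone
- spare_fan: a second laptop blower, 70 x 66 x 8 mm, grey with a brass-coloured hub, on the bench behind the hinges; leave it alone
There are look-alikes about, which are no part of the job. Leave any blue or brown look-alike of the fan alone.

How it is judged:
By the outcome, as a careful person would: the job done as asked, in the order asked, and still so for the second after the job is handed in, with the robot touching nothing.
It also fails if it takes over 64 s, if anything falls off the work surface, if the arm or the gripper's body presses on something with over 40 N, if the wrist force passes 120 N, or if a joint passes its speed limit or range.

## Working session

There is one attempt and no reset: what is moved stays moved. The work goes in short steps, Python scripts to look and compute and a tool call to move; the robot and the scene stay as the last step left them, time stands still between calls to the robot, and variables do not carry over. Pictures are saved under pics/ and viewed, at most 10 in all, crops included, and the job is handed in when it is done.

Besides the shell and the picture viewer there is one more tool, called after "Request:" as name(argument=value, ...) on one line, values as JSON. arm_command: Moves the arm, as the interface text tells. Its arguments: {"type":"object","properties":{"series":{"type":"string"},"squeeze":{"type":"number"}},"required":["series"]}

```bash
ls; mkdir -p pics
python3 - <<'E'
from cell import telemetry, cams, env
import cv2,numpy as np
o=telemetry.get_obs();print(o)
a=cams.read_camera("scene");b=cams.read_camera("top")
cv2.imwrite("pics/scene0.png",a);cv2.imwrite("pics/top0.png",b)
for n in("scene","top","wrist"):print(n,cams.calibration(n))
E
```

```text
pics
{'time_s': 0.0, 'qpos': array([66.41113545, 18.43873431, -4.01454807, 83.17627432,  1.29285334,
       78.54127163, -3.2617714 ]), 'joint_velocities': array([0.04498261, 0.04827733, 0.02711303, 0.01148246, 0.03698243,
       0.05362728, 0.09595088]), 'effort': array([ 1.40073048e-04, -4.91288352e+01, -4.03785277e-01, -3.12525558e+01,
       -6.38705771e-02,  4.37966001e-02,  1.70072376e-04]), 'tool_pos': array([ 0.26820446, -0.59146134,  0.22145304]), 'tool_rot': array([-1.79888842e+02,  4.08206527e-03,  2.43955154e+01]), 'force': array([-0.9533533 , -0.44732737, -0.39620102]), 'wrist_torque': array([0.02487775, 0.02050867, 0.01183389]), 'grasp_force': 0.0, 'grip_width': 0.08679997772589512}
scene {'K': array([[448.26305876,   0.        , 261.249391  ],
       [  0.        , 448.26305876, 196.95095318],
       [  0.        ,   0.        ,   1.        ]]), 'origin': array([ 1.23593499, -0.04080431,  0.86597667]), 'rotation': array([-139.63031974,    0.42941503,   86.57236666])}
top {'K': array([[352.66995279,   0.        , 253.59600736],
       [  0.        , 352.66995279, 191.81521855],
       [  0.        ,   0.        ,   1.        ]]), 'origin': array([ 0.39874058, -0.00861695,  0.86811257]), 'rotation': array([-1.67658757e+02, -4.90367690e-02, -9.30766170e+01])}
wrist {'K': array([[280.15095589,   0.        , 254.68483096],
       [  0.        , 280.15095589, 192.78892012],
       [  0.        ,   0.        ,   1.        ]]), 'hand_eye': array([[ 4.29658722e-04, -9.55291322e-01, -2.95665867e-01,
         8.25287587e-02],
       [ 9.99999868e-01,  3.26962397e-04,  3.96780076e-04,
        -5.24250765e-04],
       [-2.82368943e-04, -2.95665998e-01,  9.55291337e-01,
        -1.61599716e-01],
       [ 0.00000000e+00,  0.00000000e+00,  0.00000000e+00,
         1.00000000e+00]])}
```

View pics/scene0.png

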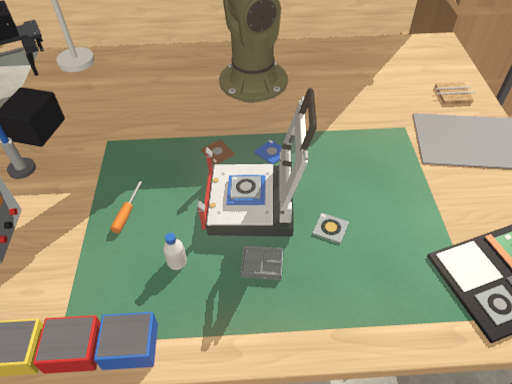

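View pics/top0.png

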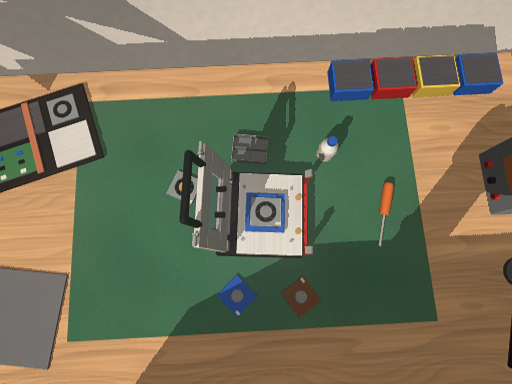

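The scene image shows the open gate with its bar at about (308,105), the nest and fan at (246,187), and the latch at (208,190). The top image shows the bar at about (187,187), the nest and fan at (266,212), and the latch at (308,210).

Things that could be taken for the fan, in top pixels:
- Blue look-alike (237,295)
- Brown look-alike (300,297)
- Spare with brass hub (180,187)
- Blower in the case (62,108)

The real one is in the nest, grey with a pale hub. The handle to grasp is the gate's black bar.

```bash
cat > h.py <<'E'
import numpy as np,cv2
from scipy.spatial.transform import Rotation as R
from cell import telemetry,cams,env
def cam(n,o=None):
    c=cams.calibration(n)
    if n!="wrist": return c["K"],np.array(c["origin"]),R.from_euler("xyz",c["rotation"],degrees=True).as_matrix()
    o=o or telemetry.get_obs();H=c["hand_eye"];T=R.from_euler("xyz",o["tool_rot"],degrees=True).as_matrix()
    return c["K"],o["tool_pos"]+T@H[:3,3],T@H[:3,:3]
def ray(C,p):
    K,o,r=C;d=r@np.linalg.solve(K,[p[0],p[1],1.]);return o,d/np.linalg.norm(d)
def plane(C,p,z):
    o,d=ray(C,p);return o+d*(z-o[2])/d[2]
def tri(C1,p1,C2,p2):
    a,d=ray(C1,p1);b,e=ray(C2,p2)
    s=np.linalg.lstsq(np.c_[d,-e],b-a,rcond=None)[0];x,y=a+d*s[0],b+e*s[1]
    return (x+y)/2,np.linalg.norm(x-y)
def proj(C,P):
    K,o,r=C;q=K@(r.T@(np.asarray(P)-o));return q[:2]/q[2]
E
python3 - <<'E'
from h import *
s=cv2.imread("pics/scene0.png");t=cv2.imread("pics/top0.png")
for n,im,box in(("scene",s,(190,80,330,250)),("top",t,(170,130,325,265))):
    C=cam(n);x0,y0,x1,y1=box
    h=cv2.cvtColor(im,cv2.COLOR_BGR2HSV)
    roi=np.zeros(h.shape[:2],np.uint8);roi[y0:y1,x0:x1]=1
    for nm,m,z in(("blue",cv2.inRange(h,(100,120,60),(125,255,255)),.069),("red",cv2.inRange(h,(0,150,80),(6,255,255))|cv2.inRange(h,(174,150,80),(180,255,255)),.09)):
        m=m*roi
        cs,_=cv2.findContours(m,cv2.RETR_EXTERNAL,cv2.CHAIN_APPROX_NONE)
        for c in cs:
            if cv2.contourArea(c)<60: continue
            w=np.array([plane(C,p[0],z)[:2] for p in c],np.float32)
            q=cv2.minAreaRect(w)
            print(n,nm,cv2.minAreaRect(c),"W",np.round(q[0],4),np.round(q[1],4),q[2])
a=cv2.resize(s[80:180,270:370],(400,400),interpolation=cv2.INTER_CUBIC)
b=cv2.resize(t[135:235,165:265],(400,400),interpolation=cv2.INTER_CUBIC)
cv2.imwrite("pics/crop1.png",np.hstack([a,b]))
E
```

```text
scene blue ((251.5, 189.5), (27.0, 25.0), 90.0) W [ 0.5336 -0.0264] [0.0554 0.0875] 83.83148956298828
scene blue ((269.576904296875, 150.38461303710938), (23.574758529663086, 18.859806060791016), 33.690067291259766) W [0.4089 0.0289] [0.0633 0.0608] 42.381229400634766
scene red ((205.33151245117188, 192.914306640625), (7.451828479766846, 70.44902038574219), 7.305758953094482) W [ 0.5496 -0.1335] [0.0166 0.2131] 85.33570861816406
top blue ((264.8502502441406, 212.2921905517578), (38.949737548828125, 37.762813568115234), 1.7899105548858643) W [ 0.5245 -0.0418] [0.0886 0.0875] 85.10307312011719
top red ((304.3017272949219, 215.37069702148438), (6.870477199554443, 77.27818298339844), 3.3664603233337402) W [ 0.5113 -0.1284] [0.0156 0.1742] 81.71636962890625
```

View pics/crop1.png

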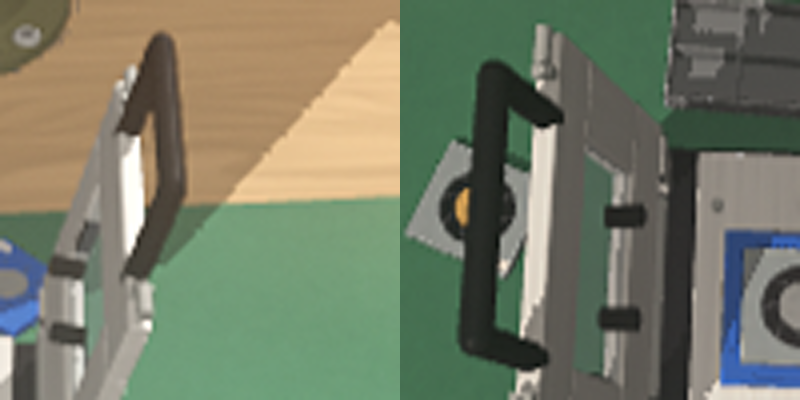

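The crop shows the bar. Its ends are at scene (310,90)/(313,128) and top (184,220)/(188,153). I'll triangulate these and compare with the hinge geometry.

Run:
```python
from h import *
S=cam("scene");T=cam("top")
n,e1=tri(S,(313.5,128),T,(187.75,153));f,e2=tri(S,(310.5,90.5),T,(183.75,220))
print("ends",n.round(4),f.round(4),e1,e2,"len",np.linalg.norm(n-f)); d=n-f
print("e angle from bar",np.degrees(np.arctan2(d[1],d[0]))+90)
mid=(n+f)/2
for ea in (83,85,87):
    e=np.array([np.cos(np.radians(ea)),np.sin(np.radians(ea)),0]);p=np.array([-e[1],e[0],0])
    c=np.array([.5245,-.0418,0]);h=c+.085*e+[0,0,.093]
    v=mid-h;print(ea,"hinge",h.round(4),"bar rel e,p,z",(v@e).round(4),(v@p).round(4),v[2].round(4),"r",np.hypot(v@e,v[2]),"ang",np.arctan2(v[2],-(v@e)))
    for a in(1.92,0): print(h-.22*np.cos(a)*e+[0,0,.22*np.sin(a)])
```

```text
ends [0.5945 0.0917 0.3039] [0.4814 0.1    0.3061] 0.0013400153847967903 0.002763697715728235 len 0.11344102930076444
e angle from bar 85.8017102304505
83 hinge [0.5349 0.0426 0.093 ] bar rel e,p,z 0.0533 0.0034 0.212 r 0.21858993307974176 ang 1.8169202864426424
[0.54403236 0.11727827 0.299722  ]
[ 0.50804764 -0.17579373  0.093     ]
85 hinge [0.5319 0.0429 0.093 ] bar rel e,p,z 0.0533 -0.0014 0.212 r 0.21859842565042062 ang 1.8170748863084243
[0.53846871 0.11786304 0.299722  ]
[ 0.51273397 -0.17628628  0.093     ]
87 hinge [0.5289 0.0431 0.093 ] bar rel e,p,z 0.0532 -0.0062 0.212 r 0.21856588214517766 ang 1.8164818776040519
[0.53288804 0.11825327 0.299722  ]
[ 0.51743465 -0.17661499  0.093     ]
```

Bar mid is (0.538, 0.096, 0.305) with e at about 85.3°. Radius 0.219 and length 0.113 both fit the description. Moving: lift and turn first, then go above the bar.

Request:
arm_command(series="0 0 -40 0.1 0; 0 0 -40 0.1 0; 0 0 -40 0.1 0; 0 0 -40 0.104 0; 0 0 -40 0.104 0; 8 -28 0 0 0; 8 -28 0 0 0; 8 -28 0 0 0; 8 -28 0 0 0; 8 -28 0 0 0; 8 -28 0 0 0; 8 -28 0 0 0; 8 -28 0 0 0; 8 -28 0 0 0; 8 -28 0 0 0; 8 -28 0 0 0; 8 -28 0 0 0; 8 -28 0 0 0; 8 -28 0 0 0; 8 -28 0 0 0", squeeze=20)

```text
time_s: 1.77
tool_pos: [0.4226, -0.1817, 0.4223]
tool_rot: [180.0, 0.0, -4.7]
force: [0.3, 0.1, -0.7]
grip_width: 0.0872
grasp_force: 0.0
```

Request:
arm_command(series="10 -30 0 0 0; 10 -30 0 0 0; 10 -30 0 0 0; 10 -30 0 0 0; 10 -30 0 0 0; 10 -30 0 0 0; 10 -30 0 0 0; 10 -30 0 0 0; 10 -30 0 0 0; 3 -18 0 0 0; 0 0 0 0 0; 0 0 0 0 0; 0 0 0 0 0")

```text
time_s: 2.85
tool_pos: [0.5388, 0.095, 0.4222]
tool_rot: [179.9, 0.0, -4.8]
force: [0.8, -0.5, 0.9]
grip_width: 0.0871
grasp_force: 0.0
```

Run:
```python
from h import *
o=telemetry.get_obs();im=cams.read_camera("wrist");cv2.imwrite("pics/w1.png",im)
print(o["time_s"],o["tool_pos"],o["tool_rot"],o["force"])
C=cam("wrist",o);print([proj(C,P).round(1) for P in([.5945,.0917,.305],[.4814,.1,.305],[.538,.096,.305])])
```

```text
2.85 [0.53880877 0.09495155 0.42216831] [ 1.79938170e+02  3.90107621e-02 -4.77999496e+00] [ 0.78170701 -0.54877376  0.85959998]
[array([254. , 134.3]), array([255.1, 239.3]), array([254.4, 189.8])]
```

View pics/w1.png

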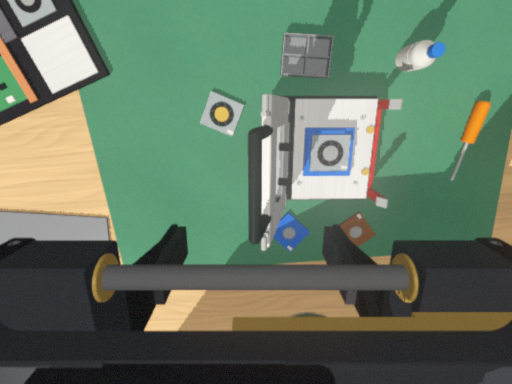

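Wrist view: bar runs from about (262,130) to (257,240), roughly 5 px to the right of prediction. Measuring it by mask.

Run:
```python
from h import *
im=cv2.imread("pics/w1.png");o=telemetry.get_obs();C=cam("wrist",o)
g=cv2.cvtColor(im,cv2.COLOR_BGR2GRAY)
L=[]
for r in range(140,236,12):
    x=np.where(g[r,235:285]<45)[0]+235
    run=max(np.split(x,np.where(np.diff(x)>1)[0]+1),key=len);print(r,run[0],run[-1]);L.append(plane(C,((run[0]+run[-1])/2,r),.305)[:2])
L=np.array(L);print(L.round(4));v=cv2.fitLine(L.astype(np.float32),cv2.DIST_L2,0,.01,.01).ravel();print(v,np.degrees(np.arctan2(v[1],v[0])))
b=cams.read_camera("scene");print(telemetry.get_obs()["time_s"])
```

```text
Traceback (most recent call last):
IndexError: index 0 is out of bounds for axis 0 with size 0
```

Run:
```python
from h import *
im=cv2.imread("pics/w1.png");o=telemetry.get_obs();C=cam("wrist",o)
g=cv2.cvtColor(im,cv2.COLOR_BGR2GRAY)
print(g[188,240:285])
L=[]
for r in range(140,236,12):
    x=np.where(g[r,240:285]<60)[0]+240
    if len(x)<5: continue
    run=max(np.split(x,np.where(np.diff(x)>1)[0]+1),key=len);print(r,run[0],run[-1]);L.append(plane(C,((run[0]+run[-1])/2,r),.305)[:2])
L=np.array(L);print(L.round(4));v=cv2.fitLine(L.astype(np.float32),cv2.DIST_L2,0,.01,.01).ravel();print(v,np.degrees(np.arctan2(v[1],v[0])))
```

```text
[139 136 138 138 137 138 138 135 102  76  70  76  76  77  78  74  73  73
  69  70  70 138 237 250 250 249 250 252 249 225 175 141 136 136 134 155
 199 204 177 161 164 172 158 140 135]
224 258 266
[[0.4989 0.0906]]
[ 0.8004508  -0.5993985   0.49893618  0.0906074 ] -36.82683
```

Run:
```python
from h import *
im=cv2.imread("pics/w1.png");o=telemetry.get_obs();C=cam("wrist",o)
g=cv2.cvtColor(im,cv2.COLOR_BGR2GRAY)
L=[]
for r in range(145,231,12):
    x=np.where(g[r,243:275]<95)[0]+243
    run=np.split(x,np.where(np.diff(x)>1)[0]+1)[0];print(r,run[0],run[-1]);L.append(plane(C,((run[0]+run[-1])/2,r),.305)[:2])
L=np.array(L,np.float32);v=cv2.fitLine(L,cv2.DIST_L2,0,.01,.01).ravel();print(v,np.degrees(np.arctan2(v[1],v[0])))
print("y at x=.5388",v[3]+(.5388-v[2])*v[1]/v[0])
```

```text
145 248 260
157 248 260
169 249 260
181 249 260
193 249 260
205 249 260
217 249 270
229 249 265
[ 0.99934274 -0.03625081  0.5400581   0.09436959] -2.0774736
y at x=.5388 0.094415225
```

Bar is centred to within 1 mm. Descend 136 mm and close.

Request:
arm_command(series="0 0 17 0 0; 0 0 17 0 0; 0 0 17 0 0; 0 0 17 0 0; 0 0 17 0 0; 0 0 17 0 0; 0 0 17 0 0; 0 0 17 0 0; 0 0 0 0 0; 0 0 0 0 0")

```text
time_s: 3.73
tool_pos: [0.5385, 0.0944, 0.2863]
tool_rot: [179.9, 0.1, -4.9]
force: [0.5, -0.6, 0.1]
grip_width: 0.0868
grasp_force: 0.0
```

Request:
arm_command(series="0 0 0 0 190; 0 0 0 0 200; 0 0 0 0 200; 0 0 0 0 200; 0 0 0 0 255; 0 0 0 0 255; 0 0 0 0 255; 0 0 0 0 255; 0 0 0 0 255", squeeze=25)

```text
time_s: 4.48
tool_pos: [0.5389, 0.0962, 0.2865]
tool_rot: [180.0, 0.0, -4.7]
force: [0.2, -0.0, 0.8]
grip_width: 0.035
grasp_force: 0.0
```

Request:
arm_command(series="0 0 0 0 255; 0 0 0 0 255; 0 0 0 0 255; 0 0 0 0 255; 0 0 0 0 255")

```text
time_s: 4.9
tool_pos: [0.5388, 0.0959, 0.2864]
tool_rot: [180.0, 0.0, -4.7]
force: [-0.4, -0.3, -0.8]
grip_width: 0.0128
grasp_force: 25.0
```

Request:
arm_command(series="0 5.4 -1.1 0 255; 0 5.4 -1.1 0 255; 0 5.4 -1.1 0 255; 0 5.4 -1.1 0 255; 0 5.5 -0.5 0 255; 0 5.5 -0.5 0 255; 0 5.5 -0.5 0 255; 0 5.5 -0.6 0 255")

```text
time_s: 5.57
tool_pos: [0.5352, 0.0524, 0.2939]
tool_rot: [-180.0, -0.0, -4.7]
force: [-0.4, 2.8, 2.0]
grip_width: 0.013
grasp_force: 25.0
```

Request:
arm_command(series="0 5.5 0 0 255; 0 5.5 0 0 255; 0 5.5 0 0 255; 0 5.5 0 0 255; 0 5.5 0.5 0 255; 0 5.5 0.5 0 255; 0 5.5 0.6 0 255; 0 5.5 0.6 0 255; 0 5.4 1.1 0 255; 0 5.4 1.1 0 255; 0 5.4 1.1 0 255; 0 5.4 1.1 0 255")

```text
time_s: 6.57
tool_pos: [0.5296, -0.0133, 0.2858]
tool_rot: [180.0, 0.1, -4.7]
force: [-0.4, 2.8, -1.2]
grip_width: 0.0132
grasp_force: 25.0
```

Request:
arm_command(series="0 5.2 1.6 0 255; 0 5.2 1.6 0 255; 0 5.3 1.6 0 255; 0 5.3 1.7 0 255; 0 5.1 2.1 0 255; 0 5.1 2.1 0 255; 0 5.0 2.2 0 255; 0 5.0 2.2 0 255; 0 4.8 2.6 0 255; 0 4.8 2.6 0 255; 0 4.8 2.7 0 255; 0 4.8 2.7 0 255")

```text
time_s: 7.57
tool_pos: [0.5246, -0.0735, 0.2603]
tool_rot: [180.0, 0.0, -4.7]
force: [-3.3, 0.1, 1.2]
grip_width: 0.0128
grasp_force: 25.0
```

Request:
arm_command(series="0 4.5 3.1 0 255; 0 4.5 3.1 0 255; 0 4.6 3.1 0 255; 0 4.6 3.1 0 255; 0 4.2 3.5 0 255; 0 4.2 3.5 0 255; 0 4.2 3.6 0 255; 0 4.2 3.6 0 255")

```text
time_s: 8.23
tool_pos: [0.5218, -0.1083, 0.2336]
tool_rot: [180.0, 0.0, -4.7]
force: [-3.7, 0.2, -0.4]
grip_width: 0.0132
grasp_force: 25.0
```

Request:
arm_command(series="-0.1 3.8 3.9 0 255; -0.1 3.8 3.9 0 255; -0.1 3.8 4.0 0 255; -0.1 3.9 4.0 0 255; -0.1 3.4 4.3 0 255; -0.1 3.4 4.3 0 255; -0.1 3.4 4.3 0 255; -0.1 3.4 4.3 0 255; 0 3.0 4.6 0 255; 0 3.0 4.6 0 255; 0 3.0 4.6 0 255; 0 2.9 4.7 0 255")

```text
time_s: 9.23
tool_pos: [0.5183, -0.1487, 0.1823]
tool_rot: [180.0, -0.1, -4.7]
force: [0.9, 0.0, -1.2]
grip_width: 0.0133
grasp_force: 25.0
```

Request:
arm_command(series="0 2.5 4.9 0 255; 0 2.5 4.9 0 255; 0 2.5 4.9 0 255; 0 2.5 4.9 0 255; 0 2.0 5.1 0 255; 0 2.0 5.1 0 255; 0 2.0 5.1 0 255; 0 2.0 5.2 0 255; 0 0 0 0 255")

```text
time_s: 9.98
tool_pos: [0.5167, -0.1666, 0.1413]
tool_rot: [-180.0, -0.0, -4.7]
force: [4.1, -1.7, -6.2]
grip_width: 0.0131
grasp_force: 25.0
```

Request:
arm_command(series="0 0.7 2.6 0 255; 0 0.7 2.6 0 255; 0 0.7 2.7 0 255; 0 0.7 2.7 0 255; 0 0.7 2.7 0 255; 0 0.7 2.7 0 255; 0 0.7 2.7 0 255; 0 0.7 2.7 0 255; 0 0.5 2.7 0 255; 0 0.5 2.7 0 255; 0 0.5 2.7 0 255; 0 0.5 2.7 0 255; 0 0 0 0 255; 0 0 0 0 255")

```text
time_s: 11.15
tool_pos: [0.5158, -0.174, 0.1097]
tool_rot: [-180.0, 0.0, -4.7]
force: [4.2, -1.7, -5.0]
grip_width: 0.0128
grasp_force: 25.0
```

Request:
arm_command(series="0 0.2 1.5 0 255; 0 0.2 1.5 0 255; 0 0.2 1.5 0 255; 0 0.2 1.5 0 255; 0 0.2 1.5 0 255; 0 0.2 1.5 0 255; 0 0 0 0 255; 0 0 0 0 255")

```text
time_s: 11.82
tool_pos: [0.5156, -0.1751, 0.101]
tool_rot: [180.0, 0.0, -4.7]
force: [2.6, -1.5, -4.8]
grip_width: 0.013
grasp_force: 25.0
```

Request:
arm_command(series="0 0.1 1 0 255; 0 0.1 1 0 255; 0 0.1 1 0 255; 0 0 0 0 255; 0 0 0 0 255")

```text
time_s: 12.23
tool_pos: [0.5156, -0.1754, 0.0982]
tool_rot: [180.0, 0.0, -4.7]
force: [2.9, -1.4, -3.0]
grip_width: 0.013
grasp_force: 25.0
```

Request:
arm_command(series="0 0.1 1 0 255; 0 0.1 1 0 255; 0 0 1 0 255; 0 0 0 0 255; 0 0 0 0 255", squeeze=40)

```text
time_s: 12.65
tool_pos: [0.5156, -0.1757, 0.0952]
tool_rot: [180.0, 0.0, -4.7]
force: [1.4, -1.4, -2.7]
grip_width: 0.0124
grasp_force: 40.0
```

Request:
arm_command(series="0 0.1 1 0 255; 0 0 1 0 255; 0 0 0 0 255; 0 0 0 0 255")

```text
time_s: 12.98
tool_pos: [0.5155, -0.1759, 0.0931]
tool_rot: [180.0, 0.0, -4.7]
force: [1.6, -3.3, -2.0]
grip_width: 0.0129
grasp_force: 40.0
```

Request:
arm_command(series="0 0.1 1 0 255; 0 0 1 0 255; 0 0 0 0 255; 0 0 0 0 255")

```text
time_s: 13.32
tool_pos: [0.5155, -0.176, 0.0912]
tool_rot: [180.0, 0.0, -4.7]
force: [1.3, -2.7, -2.6]
grip_width: 0.0127
grasp_force: 40.0
```

Request:
arm_command(series="0 0 1 0 255; 0 0 1 0 255; 0 0 0 0 255; 0 0 0 0 255")

```text
time_s: 13.65
tool_pos: [0.5155, -0.1761, 0.0893]
tool_rot: [180.0, 0.0, -4.7]
force: [0.5, -3.8, -0.5]
grip_width: 0.0125
grasp_force: 40.0
```

Request:
arm_command(series="0 0 1 0 255; 0 0 1 0 255; 0 0 0 0 255; 0 0 0 0 255")

```text
time_s: 13.98
tool_pos: [0.5156, -0.1762, 0.0875]
tool_rot: [180.0, 0.0, -4.7]
force: [-1.7, -3.9, 1.3]
grip_width: 0.0129
grasp_force: 40.0
```

Request:
arm_command(series="0 0 1 0 255; 0 0 1 0 255; 0 0 0 0 255; 0 0 0 0 255")

```text
time_s: 14.32
tool_pos: [0.5155, -0.1763, 0.0857]
tool_rot: [180.0, 0.0, -4.7]
force: [-3.3, -4.5, 4.7]
grip_width: 0.013
grasp_force: 40.0
```

Request:
arm_command(series="0 0 1 0 255; 0 0 1 0 255; 0 0 0 0 255; 0 0 0 0 255")

```text
time_s: 14.65
tool_pos: [0.5156, -0.1764, 0.0846]
tool_rot: [179.9, 0.0, -4.7]
force: [-5.0, -4.2, 10.8]
grip_width: 0.0127
grasp_force: 40.0
```

Request:
arm_command(series="0 0 1 0 255; 0 0 0.5 0 255; 0 0 0 0 255; 0 0 0 0 255")

```text
time_s: 14.98
tool_pos: [0.5155, -0.1764, 0.0825]
tool_rot: [179.9, 0.0, -4.7]
force: [-2.5, -4.0, 7.3]
grip_width: 0.0128
grasp_force: 40.0
```

Run:
```python
from h import *
a=cv2.imread("pics/scene0.png");im=cams.read_camera("scene");w=cams.read_camera("wrist");cv2.imwrite("pics/scene2.png",im);cv2.imwrite("pics/w2.png",w)
c=lambda i:cv2.resize(i[140:240,180:310],(520,400),interpolation=cv2.INTER_CUBIC)[:,:390]
cv2.imwrite("pics/crop2.png",np.hstack([c(a),c(im)]))
```

```text
(no output)
```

View pics/crop2.png

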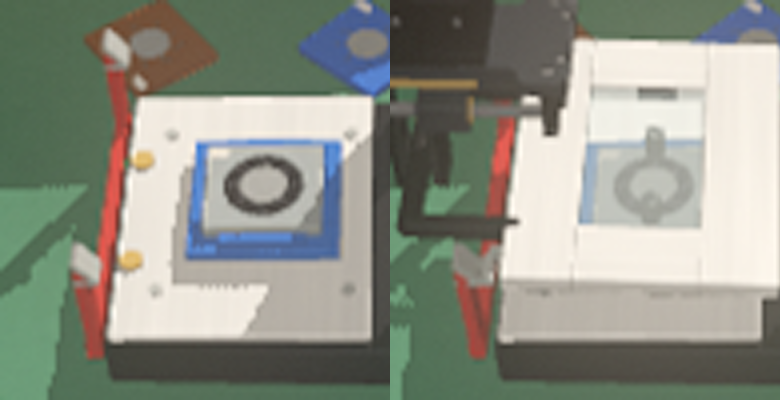

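View pics/w2.png

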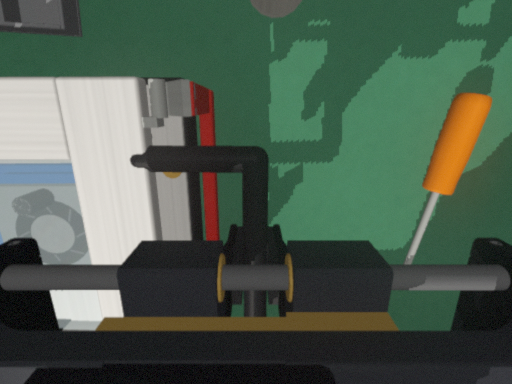

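The crop shows the red latch arm bottom at x of about 95 before and 89 (479−390) now, so the latch still looks pushed out. The wrist view shows the bar centred in the fingers and the hook over the roller at (165,97). I'll quantify the latch offset by mask.

```bash
cat > latch.py <<'E'
from h import *
def red(im):
    h=cv2.cvtColor(im,cv2.COLOR_BGR2HSV)
    m=(cv2.inRange(h,(0,150,60),(6,255,255))|cv2.inRange(h,(174,150,60),(180,255,255)))>0
    return [round(float(np.mean(np.where(m[r,195:220])[0])),2) if m[r,195:220].any() else None for r in range(216,230)]
if __name__=="__main__":
    print(red(cv2.imread("pics/scene0.png")));print(red(cv2.imread("pics/scene2.png")));print(red(cams.read_camera("scene")))
    o=telemetry.get_obs();print(o["time_s"],o["tool_pos"],o["force"])
E
python3 latch.py
```

```text
[8.0, 8.5, 8.0, 8.0, 8.0, 8.0, 8.5, 8.0, 8.0, 8.0, 7.5, 8.0, 8.0, None]
[5.5, None, 4.0, 4.5, 4.0, 5.0, 5.0, 5.0, 5.0, 5.5, 6.0, 6.0, 6.5, None]
[5.5, None, 4.0, 4.0, 4.0, 5.0, 5.0, 5.0, 5.0, 5.5, 6.0, 6.0, 6.5, None]
15.1333 [ 0.51555451 -0.17642202  0.08255996] [-2.87589723 -3.77537292  6.79292645]
```

Request:
arm_command(series="0 0 0.7 0 255; 0 0 0 0 255; 0 0 0 0 255")

```text
time_s: 15.38
tool_pos: [0.5156, -0.1764, 0.0818]
tool_rot: [179.9, 0.0, -4.7]
force: [-2.9, -3.9, 6.2]
grip_width: 0.013
grasp_force: 40.0
```

```bash
python3 latch.py
```

```text
[8.0, 8.5, 8.0, 8.0, 8.0, 8.0, 8.5, 8.0, 8.0, 8.0, 7.5, 8.0, 8.0, None]
[5.5, None, 4.0, 4.5, 4.0, 5.0, 5.0, 5.0, 5.0, 5.5, 6.0, 6.0, 6.5, None]
[3.0, 3.0, 4.0, 4.0, 4.0, 4.5, 5.0, 5.0, 5.0, 5.0, 5.5, 6.0, 6.0, None]
15.4333 [ 0.51554274 -0.17641995  0.08173623] [-2.57094327 -4.20056511  6.25838189]
```

Latch is still pushed out by about 5 mm. Keep pressing in small steps.

Request:
arm_command(series="0 0 1 0 255; 0 0 0 0 255; 0 0 0 0 255")

```text
time_s: 15.68
tool_pos: [0.5156, -0.1764, 0.0807]
tool_rot: [179.9, 0.0, -4.7]
force: [-4.0, -4.1, 5.3]
grip_width: 0.0131
grasp_force: 40.0
```

Request:
arm_command(series="0 0 1 0 255; 0 0 0 0 255; 0 0 0 0 255")

```text
time_s: 15.93
tool_pos: [0.5155, -0.1765, 0.0797]
tool_rot: [179.9, 0.0, -4.7]
force: [-2.8, -5.2, 6.1]
grip_width: 0.0128
grasp_force: 40.0
```

```bash
python3 latch.py|tail -2
```

```text
[5.5, 3.0, 4.0, 4.0, 4.0, 4.0, 5.0, 5.0, 5.0, 5.0, 6.0, 6.0, 6.0, None]
15.9833 [ 0.51555245 -0.17647629  0.07972133] [-3.39512661 -5.14976177  5.21893813]
```

Request:
arm_command(series="0 0 1 0 255; 0 0 0 0 255; 0 0 0 0 255")

```text
time_s: 16.23
tool_pos: [0.5155, -0.1765, 0.0787]
tool_rot: [179.9, 0.0, -4.7]
force: [-2.7, -4.1, 6.4]
grip_width: 0.0126
grasp_force: 40.0
```

Request:
arm_command(series="0 0 1 0 255; 0 0 0 0 255; 0 0 0 0 255")

```text
time_s: 16.48
tool_pos: [0.5156, -0.1765, 0.0778]
tool_rot: [179.9, 0.0, -4.7]
force: [-2.8, -3.7, 6.1]
grip_width: 0.0127
grasp_force: 40.0
```

```bash
python3 latch.py|tail -2
```

```text
[5.5, 5.0, None, 4.0, 4.5, 4.0, 5.0, 5.0, 5.5, 5.5, 6.0, 6.0, 6.0, None]
16.5333 [ 0.51553725 -0.17650135  0.0777545 ] [-2.40850218 -4.24354781  6.12106465]
```

Request:
arm_command(series="0 0 1 0 255; 0 0 0 0 255; 0 0 0 0 255")

```text
time_s: 16.78
tool_pos: [0.5156, -0.1765, 0.0768]
tool_rot: [179.9, 0.0, -4.7]
force: [-2.1, -4.5, 6.7]
grip_width: 0.0129
grasp_force: 40.0
```

Request:
arm_command(series="0 0 1 0 255; 0 0 0 0 255; 0 0 0 0 255")

```text
time_s: 17.03
tool_pos: [0.5156, -0.1765, 0.0758]
tool_rot: [179.9, 0.0, -4.7]
force: [-3.9, -4.4, 6.2]
grip_width: 0.0125
grasp_force: 40.0
```

```bash
python3 latch.py|tail -2
```

```text
[5.5, 5.0, 4.0, 4.0, 4.5, 4.5, 5.0, 5.5, 5.5, 5.5, 6.0, 6.0, 6.0, None]
17.0833 [ 0.51555124 -0.17649768  0.07584993] [-3.28485629 -4.29387401  7.00166369]
```

Force is flat, so the bar may be slipping in the pads. I'll compare wrist views.

Run:
```python
from h import *
a=cv2.imread("pics/w2.png");w=cams.read_camera("wrist");cv2.imwrite("pics/w3.png",w)
c=lambda i:cv2.resize(i[60:260,100:300],(400,400),interpolation=cv2.INTER_CUBIC)
cv2.imwrite("pics/crop3.png",np.hstack([c(a),c(w)]))
for i in(a,w):
    g=cv2.cvtColor(i,cv2.COLOR_BGR2GRAY); col=g[120:200,215].astype(int); row=g[190,225:285].astype(int)
    print(np.where(col<45)[0][[0,-1]]+120, np.where(row<45)[0][[0,-1]]+225)
```

```text
[146 179] [243 267]
[146 195] [242 267]
```

View pics/crop3.png

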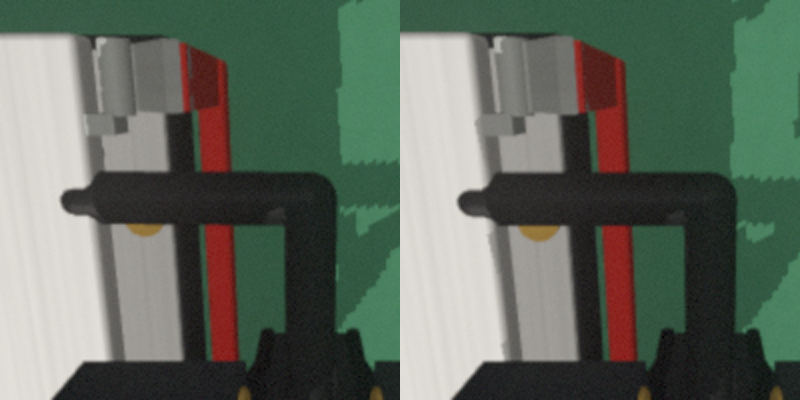

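No slip: the bar corner stays put at (335,172) while the fixture comes nearer. The gate is still going down, so keep pressing.

Request:
arm_command(series="0 0 1 0 255; 0 0 0 0 255; 0 0 0 0 255")

```text
time_s: 17.38
tool_pos: [0.5156, -0.1765, 0.0749]
tool_rot: [179.9, 0.0, -4.7]
force: [-4.7, -4.9, 7.1]
grip_width: 0.0128
grasp_force: 40.0
```

Request:
arm_command(series="0 0 1 0 255; 0 0 0 0 255; 0 0 0 0 255")

```text
time_s: 17.63
tool_pos: [0.5155, -0.1765, 0.0738]
tool_rot: [179.9, 0.0, -4.7]
force: [-3.0, -4.0, 6.3]
grip_width: 0.0127
grasp_force: 40.0
```

```bash
python3 latch.py|tail -2
```

```text
[3.5, 4.0, 4.0, 4.5, 4.5, 5.0, 5.5, 5.5, 6.0, 6.0, 6.0, 6.0, 6.5, None]
17.6833 [ 0.5155388  -0.17648005  0.07380107] [-3.36882246 -4.03033726  6.72010162]
```

Request:
arm_command(series="0 0 1 0 255; 0 0 0 0 255; 0 0 0 0 255")

```text
time_s: 17.93
tool_pos: [0.5156, -0.1765, 0.0728]
tool_rot: [179.9, 0.0, -4.7]
force: [-2.7, -4.0, 5.9]
grip_width: 0.0129
grasp_force: 40.0
```

Request:
arm_command(series="0 0 1 0 255; 0 0 0 0 255; 0 0 0 0 255")

```text
time_s: 18.18
tool_pos: [0.5156, -0.1765, 0.0718]
tool_rot: [179.9, 0.0, -4.7]
force: [-3.7, -4.1, 7.9]
grip_width: 0.0123
grasp_force: 40.0
```

```bash
python3 latch.py|tail -2
```

```text
[6.5, 6.5, 5.0, 5.0, 5.0, 5.5, 6.0, 6.5, 6.0, 6.5, 7.0, 7.0, 7.0, None]
18.2333 [ 0.51556175 -0.17646478  0.07179125] [-2.85151061 -4.63558483  6.66418683]
```

Request:
arm_command(series="0 0 1 0 255; 0 0 0 0 255; 0 0 0 0 255")

```text
time_s: 18.48
tool_pos: [0.5156, -0.1764, 0.0709]
tool_rot: [179.9, 0.0, -4.7]
force: [-3.4, -3.7, 7.4]
grip_width: 0.0127
grasp_force: 40.0
```

```bash
python3 latch.py|tail -2
```

```text
[8.0, 6.0, 6.0, 6.0, 6.0, 6.5, 7.0, 7.0, 7.5, 7.5, 8.0, 8.0, 8.5, None]
18.5333 [ 0.51556002 -0.1764418   0.07086329] [-3.48717473 -4.44540747  7.00853344]
```

Request:
arm_command(series="0 0 0.7 0 255; 0 0 0 0 255; 0 0 0 0 255")

```text
time_s: 18.78
tool_pos: [0.5156, -0.1764, 0.0703]
tool_rot: [179.9, 0.0, -4.7]
force: [-2.3, -4.3, 7.8]
grip_width: 0.013
grasp_force: 40.0
```

```bash
python3 latch.py|tail -2
```

```text
[7.0, 8.0, 6.0, 6.0, 6.0, 7.0, 7.0, 7.0, 7.5, 7.5, 8.0, 8.0, 8.0, None]
18.8333 [ 0.51556424 -0.17644715  0.07027661] [-4.35750835 -4.41194627  7.89761452]
```

Request:
arm_command(series="0 0 0.7 0 255; 0 0 0 0 255; 0 0 0 0 255")

```text
time_s: 19.08
tool_pos: [0.5156, -0.1764, 0.0696]
tool_rot: [179.9, 0.0, -4.7]
force: [-3.1, -4.3, 7.5]
grip_width: 0.0132
grasp_force: 40.0
```

```bash
python3 latch.py|tail -2
python3 - <<'E'
from h import *
a=cv2.imread("pics/scene2.png");im=cams.read_camera("scene");w=cams.read_camera("wrist")
c=lambda i:cv2.resize(i[190:240,190:240],(380,380),interpolation=cv2.INTER_CUBIC)
d=cv2.resize(cv2.hconcat([cv2.imread("pics/w3.png")[60:160,120:230],w[60:160,120:230]]),(418*1,190))
p=np.hstack([c(cv2.imread("pics/scene0.png"))[:, :380],c(im)])
cv2.imwrite("pics/crop4.png",np.vstack([p,cv2.resize(d,(760,200))]))
E
```

```text
[7.5, 8.0, 6.0, 6.0, 6.5, 6.5, 7.5, 7.0, 7.5, 7.5, 8.0, 8.0, 8.0, None]
19.1333 [ 0.51556677 -0.17645694  0.06962527] [-4.17073702 -3.80955677  9.15795898]
```

View pics/crop4.png

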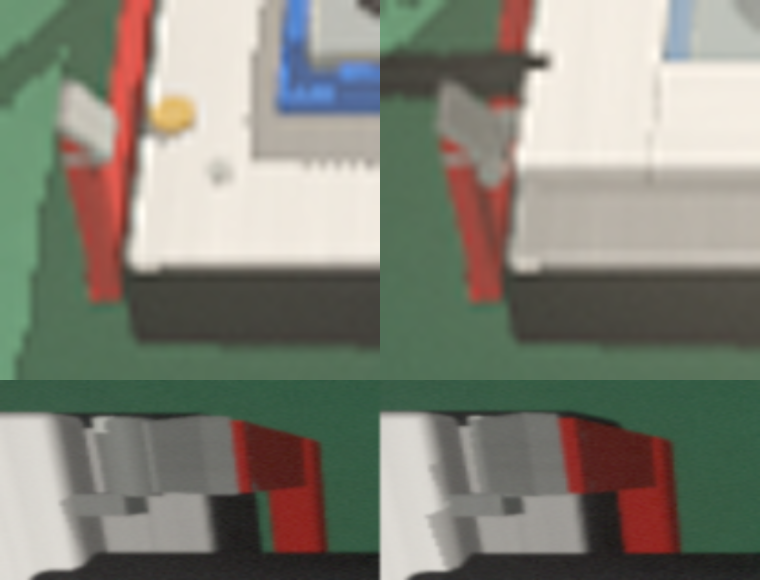

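The left arm of the latch is back exactly at its rest position (90–122 in both crops), and the hook now covers the roller in the wrist view, so it has snapped. I'll ease off to confirm it holds, then release.

Request:
arm_command(series="0 0 -0.5 0 255; 0 0 -0.5 0 255; 0 0 -0.5 0 255; 0 0 0 0 255; 0 0 0 0 255")

```text
time_s: 19.65
tool_pos: [0.5156, -0.1764, 0.0705]
tool_rot: [179.9, -0.0, -4.7]
force: [-2.6, -5.2, 4.9]
grip_width: 0.0128
grasp_force: 40.0
```

Request:
arm_command(series="0 0 -0.5 0 255; 0 0 -0.5 0 255; 0 0 0 0 255; 0 0 0 0 255")

```text
time_s: 19.98
tool_pos: [0.5156, -0.1764, 0.0711]
tool_rot: [179.9, -0.0, -4.7]
force: [-1.2, -4.5, 1.6]
grip_width: 0.0129
grasp_force: 40.0
```

```bash
python3 latch.py|tail -2
```

```text
[7.5, None, 6.0, 6.0, 6.5, 6.5, 7.0, 7.0, 7.0, 7.0, 8.0, 8.0, 8.0, None]
20.0333 [ 0.51555829 -0.17645048  0.07112612] [-2.50879328 -5.24917947  2.03594139]
```

Request:
arm_command(series="0 0 0 0 175; 0 0 0 0 175; 0 0 0 0 175; 0 0 0 0 175; 0 0 0 0 175; 0 0 0 0 175")

```text
time_s: 20.53
tool_pos: [0.5158, -0.1752, 0.0711]
tool_rot: [-180.0, 0.0, -4.7]
force: [0.4, -0.4, -0.8]
grip_width: 0.027
grasp_force: 0.0
```

Request:
arm_command(series="0 0 -2 0 175; 0 0 -4 0 175; 0 0 -8 0 175; 0 0 -12 0 175; 0 0 -15 0 175; 0 0 -15 0 175; 0 0 -20 0 175; 0 0 -20 0 175; 0 0 -20 0 175; 0 0 -20 0 175; 0 0 0 0 175; 0 0 0 0 175")

```text
time_s: 21.53
tool_pos: [0.5167, -0.176, 0.2095]
tool_rot: [179.9, -0.2, -4.7]
force: [0.6, -0.1, -0.3]
grip_width: 0.0271
grasp_force: 0.0
```

```bash
python3 latch.py|tail -2
python3 - <<'E'
from h import *
im=cams.read_camera("scene");w=cams.read_camera("wrist")
c=cv2.resize(im[130:280,100:350],(500,300));cv2.imwrite("pics/end.png",np.vstack([c,cv2.resize(w,(500,300))]))
E
```

```text
[5.0, 6.0, 6.0, 6.0, 6.0, 6.5, 7.0, 7.0, 7.0, 7.0, 8.0, 7.5, 8.0, None]
21.5833 [ 0.51586893 -0.17581028  0.20806548] [-0.3004047   0.07701872 -0.21462003]
```

View pics/end.png

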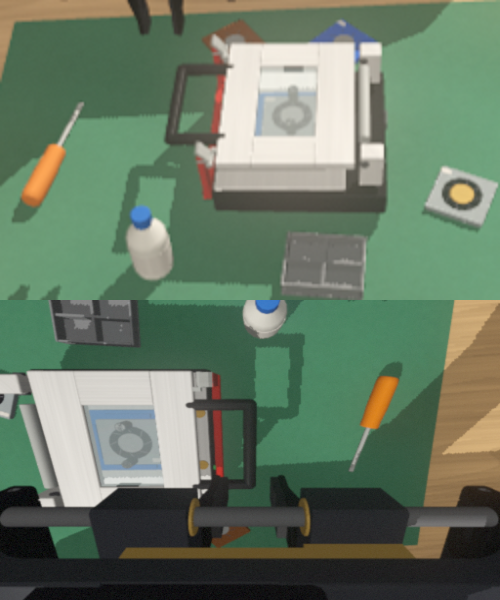

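Run:
```python
from h import *
C=cam("scene");e=np.array([.0819,.9966,0]);s=e@[.5156,-.1764,0]
for p in((190,163.5),(184.5,199.5)):
    o,d=ray(C,p);print((o+d*(s-o@e)/(d@e)).round(4))
im=cams.read_camera("scene")
for z in(.090,.105):
    print(z,[proj(C,[.5156+k*.9966,-.1764-k*.082,z]).round(1) for k in(-.055,0,.055)])
g=cv2.cvtColor(im,cv2.COLOR_BGR2GRAY)
for r in(175,182,190): print(r,[x for x in range(175,205) if g[r,x]<55])
```

```text
[ 0.4662 -0.1723  0.0971]
[ 0.573  -0.1811  0.0898]
0.09 [array([190.7, 164. ]), array([187.8, 180.7]), array([184.6, 198.6])]
0.105 [array([189.9, 159.6]), array([186.9, 176.3]), array([183.7, 194.3])]
175 []
182 []
190 []
```

The bar ends match a height of 0.090 m (rows 164/199), not the unlatched 0.105 m, so the gate is latched with the robot clear of it.

```bash
python3 -c "
from cell import env
print(env.sign_off())"
```

```text
the job is handed in; nothing more can be done
None
```

I swung the gate over, eased it down onto the blower in my grip and pressed it home. The red latch snapped over it and holds it shut. The highest push I read at the bar was about 11 N, the gripper is clear of everything, and I handed the job in at about 22 s.

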